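# Complete the bottle carrier and hold it up level

### The job

Stand the small reagent bottle that is loose on the worktop in the empty seat of the metal carrier, upright on the plate and centred between the four stop pins, with the carrier still standing on the worktop, and let go of it. Then take the carrier by its bar handle, lift it about 15 cm straight clear of the worktop with both bottles riding in their seats, and finish while still holding it there, level and steady. Do not drop or tip the bottles, and leave the specimen cup and the timer where they are.

Things in the scene. Friction and masses are not known exactly. Their poses are not given: they have to be found in the camera images.
- bottle: The bottle to load: a small upright round white plastic reagent bottle with a screw cap, 33 mm body diameter, 58 mm high (straight body up to about 35 mm, then a shoulder; cap 23 mm across from 49 to 58 mm), about 60 g. It starts standing on the worktop away from the carrier. Origin: centre of its underside, z up.
- bottle_seated: The second bottle, same kind and size, already standing in the other seat of the carrier. Origin: centre of its underside, z up. It has to stay there.
- carrier: Loose carrier, about 0.35 kg: an aluminium plate 80 mm (its x) by 176 mm (its y) on four rubber feet, top of the plate 9 mm above the worktop. A grey bar handle on two upright rods crosses its middle along y. At either end is a bottle seat. Origin: centre of its underside; x across its short side, y along its long side, z up.
- empty_seat (a point): Centre of the empty seat, on the plate's top, 54 mm from the carrier's middle towards its -y; axes as the carrier's. A seat is a thin grey disc between four steel stop pins (8 mm thick, standing 10 mm above the plate, at the corners of a 34 mm square); a bottle has about 4 mm of play between them.
- full_seat (a point): Centre of the occupied seat, on the plate's top, 54 mm from the carrier's middle towards its +y; axes as the carrier's.
- grip (a point): Centre of the carrier's handle bar, 60 mm above the carrier's underside. The bar is 12 mm thick along the carrier's x, 52 mm long along y and 22 mm high, with 40 mm of open space below it; fingers pinch it across x from above. The loaded carrier roughly balances here.
- cup: Bystander: specimen cup with screw lid, 63 mm across and 65 mm high, loose on the worktop. Origin: centre of its underside.
- timer: Bystander: flat digital bench timer, 62 x 68 x 19 mm, loose on the worktop. Origin: centre of its underside.

How it is judged:
By the outcome, as a careful person would: the job done as asked, in the order asked, and still so for the second after the job is handed in, while the arm keeps its last pose, push and grip.
It also fails if it takes over 58 s, if anything falls off the work surface, if the arm or the gripper's body presses on something with over 40 N, if the wrist force passes 120 N, or if a joint passes its speed limit or range.

### The arm

A 6-joint arm with a two-finger parallel gripper is mounted at the origin on the work surface; the furniture and walls round the work are solid. World frame = base frame: x ahead of the robot, y to its left, z up, the work surface at z = 0. Lengths are in m, angles in degrees, forces in N, time in s.
With the tool pointing down it reaches from about 0.35 to 1 m from the base axis. Payload 7.1 kg.
Tool frame: the origin (TCP) lies midway between the tips of the shut fingers; the grasp point (between the pads) lies 19 mm behind it (env.tcp_to_grasp is the distance from the TCP to the grasp point, in m); z points along the fingers, y is the line along which they close (so a half turn about z gives the same grasp; the last joint's range is limited). The gripper opens to 85 mm and grips with 20 to 120 N. Pads are 22 mm wide; open, the fingers measure 114 mm over their backs; the gripper's body (76 mm by 85 mm) begins 54 mm behind the grasp point. The pads swing forward as they close: fully open they stand 13 mm farther back than shut.
Start: joints at [71.047, 24.242, 93.386, -0, 62.372, -1.089], TCP at [0.192, 0.595, 0.231] pointing down, gripper open.
Joint ranges: [-172.04, 172.04], [-51.8, 120.97], [4.93, 147.93], [-75.15, 255.16], [6.16, 154.13], [-145.62, 145.62]. Speed limits (degrees/s): [136.94, 136.94, 172.46, 180, 180, 180].

### API

Orientations are given as a 3x3 rotation matrix whose columns are the frame's x, y, z axes.
In Python, from rig import env, move_gripper, planner, status, vision, hand_in gives the robot as it stands. The module is installed in compiled form; this text tells all that it offers. Calls block until the motion is done:
- env.move_ptp(position, orientation): joint-space move of the TCP to a pose.
- env.move_linear(position, rotation=None, max_speed=0.15): straight line of the TCP; rotation=None keeps the orientation; max_speed is the mean speed in m/s.
- env.move_j(angles): joint-space move.
- move_gripper(opening, newtons=None): opening from 0.0 (shut) to 1.0 (fully open); newtons is the grip in N (None keeps the last); returns when the fingers have stopped.
- env.pause(seconds).
- planner.solve_ik(position, orientation): joint angles nearest the present ones, or None.
- status.get_state(): the state.
- vision.capture(name): name is "side" or "top"; returns a dict with "image" (480x640x3 uint8, red, green, blue), "range_z" (480x640 float32, m along the optical axis (not along the pixel's ray), 0 where there is no reading), "fx", "fy", "cx", "cy" (pixels), "dist_coeffs" ([k1, k2, p1, p2, k3] as OpenCV has them; the pictures are not rectified), "world_from_camera" (4x4, takes a point from camera to world coordinates). Camera axes: x right, y down, z forward; pixel columns grow to the right and rows downward; lengths in m; the calibration is good to about 2 mm. A picture is of the moment at which its call begins.
A pose or a line that the arm cannot do raises env.Unreachable and nothing moves.
- hand_in(): hands the job in; it is judged then, once.
The state is a dict: "time_s": time; "joints": joint angles; "dq": joint speeds; "tau": joint torques, N m; "ee_pos": TCP position; "tool_rot": TCP orientation; "contact_force": force on the tool from outside, world axes, zero at the start; "ft_torque": the same for the moment, N m; "width": opening from 0.0 (shut) to 1.0 (fully open); "grip_force": force on a finger pad.
Only numpy, scipy, OpenCV 4.12 (cv2) and the standard library are available. Lean on these libraries where they do the work, as an engineer would, in place of code of your own. Each camera call takes 0.05 s, during which the arm holds its last target. There are 200 camera calls.

## Working session

There is one attempt and no reset: what is moved stays moved. The work goes in short steps, each a Python script; the robot and the scene stay as the last script left them, time stands still between calls to the robot, and variables do not carry over. Pictures are saved under pics/ and viewed, at most 10 in all, crops included, and the job is handed in when it is done.

```bash
mkdir -p pics
cat > h.py <<'E'
import numpy as np, cv2
from rig import env, move_gripper, planner, status, vision, hand_in
def cap(n, f=None):
    c=vision.capture(n)
    if f: cv2.imwrite('pics/'+f, c['image'][:,:,::-1])
    return c
def K(c): return np.array([[c['fx'],0,c['cx']],[0,c['fy'],c['cy']],[0,0,1.]])
def ray(c,uv):
    p=cv2.undistortPoints(np.array(uv,float).reshape(-1,1,2),K(c),np.array(c['dist_coeffs'],float)).reshape(-1,2)
    T=np.array(c['world_from_camera']); d=np.c_[p,np.ones(len(p))]@T[:3,:3].T
    return T[:3,3],d
def onplane(c,uv,z):
    o,d=ray(c,uv); return o+d*((z-o[2])/d[:,2])[:,None]
def cloud(c):
    v,u=np.mgrid[0:480,0:640]; o,d=ray(c,np.c_[u.ravel(),v.ravel()])
    P=(o+d*c['range_z'].ravel()[:,None]).reshape(480,640,3); P[c['range_z']==0]=np.nan
    return P
E
python3 - <<'E'
from h import *
for n in('top','side'):
    c=cap(n,n+'1.png'); np.savez(n+'1.npz',**c); print(n,c['fx'],np.round(c['world_from_camera'],3).tolist(), c['dist_coeffs'])
s=status.get_state(); print(s['time_s'],s['ee_pos'],s['width'],s['contact_force'])
E
```

```text
top 590.6114781850829 [[0.0, -0.998, 0.071, 0.391], [-1.0, -0.0, -0.004, 0.044], [0.004, -0.071, -0.997, 1.367], [0.0, 0.0, 0.0, 1.0]] [0.00486514 0.         0.         0.         0.        ]
side 509.10183383142027 [[-1.0, 0.016, 0.012, 0.478], [-0.005, 0.353, -0.936, 0.973], [-0.02, -0.935, -0.353, 0.43], [0.0, 0.0, 0.0, 1.0]] [-0.00435329  0.          0.          0.          0.        ]
0.1 [0.19153056 0.5943982  0.2305952 ] 0.9994613622865889 [-0.54211054  0.09533072 -0.07114885]
```

View pics/top1.png

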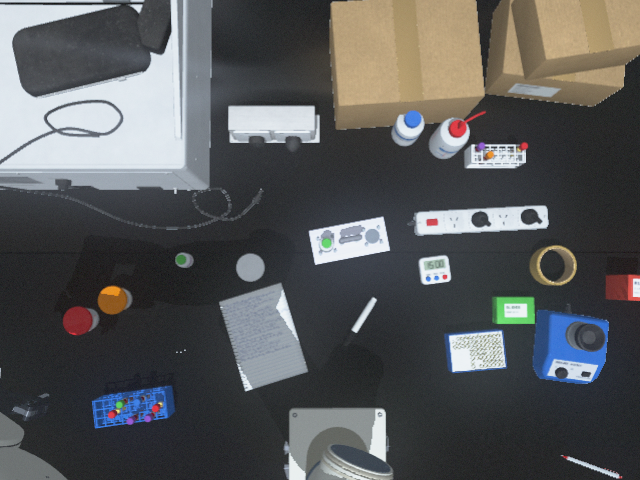

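View pics/side1.png

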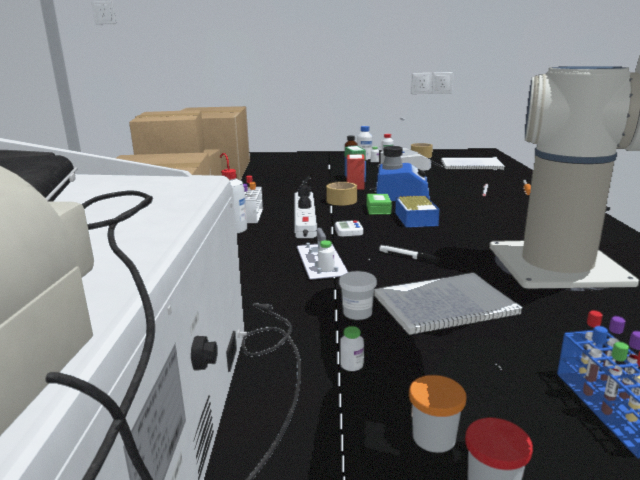

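The top view shows the loose bottle (green cap) at about (183,260) and the cup at (250,267). The carrier is at about (348,240), with its full seat near (327,243) and its empty seat near (373,236). The timer is at (434,270). The side view shows the bottle at (351,350), the cup at (357,295) and the carrier at (322,258).

Run:
```python
from h import *
c=dict(np.load('top1.npz')); im=c['image']; P=cloud(c); hsv=cv2.cvtColor(im,cv2.COLOR_RGB2HSV)
g=cv2.inRange(hsv,(45,100,60),(75,255,255))
n,l,s,ce=cv2.connectedComponentsWithStats(g)
for i in range(1,n):
    if s[i,4]>40 and ce[i][1]<300:
        print('green',ce[i].round(1),s[i].tolist(),'xy@.058',onplane(c,[ce[i]],.058).round(4), 'depthmed',np.nanmedian(P[l==i],0).round(4))
# plate
R=np.zeros(g.shape,np.uint8); R[210:275,300:398]=1
z=P[:,:,2]
pl=((R>0)&(im.min(2)>150)).astype(np.uint8)
pl=cv2.morphologyEx(pl,cv2.MORPH_CLOSE,np.ones((15,15)))
cn=max(cv2.findContours(pl,0,2)[0],key=cv2.contourArea)
q=onplane(c,cv2.boxPoints(cv2.minAreaRect(cn)),.009); print('plate',q.round(4),q.mean(0).round(4),np.linalg.norm(np.diff(q,axis=0),axis=1))
# bar by depth
m=(R>0)&(z>.05)&(z<.09); 
m&=(np.hypot(*(P[:,:,:2]-onplane(c,[[327,243]],.058)[0,:2]).transpose(2,0,1))>.022)
b=P[m]; print('bar',len(b),np.median(b,0),b.min(0),b.max(0))
r=cv2.minAreaRect(b[:,:2].astype(np.float32)*1000); print(r)
# nearby heights
for nm,(u0,u1,v0,v1) in dict(cup=(232,268,250,284),bottle=(165,200,245,275),timer=(415,455,252,290),strip=(412,550,205,236),device=(100,212,0,190)).items():
    q=P[v0:v1,u0:u1].reshape(-1,3); q=q[q[:,2]>.012]; print(nm,len(q),np.nanpercentile(q,[2,50,98],axis=0).round(3).tolist())
crop=im[205:280,290:410]; cv2.imwrite('pics/c1.png',cv2.resize(crop[:,:,::-1],None,fx=6,fy=6,interpolation=cv2.INTER_CUBIC))
d=dict(np.load('side1.npz')); PS=cloud(d)
q=PS[330:372,338:368].reshape(-1,3); print('side bottle',np.nanpercentile(q,[5,50,95],axis=0).round(3).tolist())
hs=cv2.cvtColor(d['image'],cv2.COLOR_RGB2HSV); g=cv2.inRange(hs,(45,80,40),(75,255,255))
n,l,s,ce=cv2.connectedComponentsWithStats(g)
for i in range(1,n):
    if s[i,4]>40: print('side green',ce[i].round(1),s[i].tolist(),onplane(d,[ce[i]],.053).round(4))
```

```text
green [326.  242.6] [322, 239, 9, 9, 62] xy@.058 [[0.4784 0.0251 0.058 ]] depthmed [0.4771 0.0252 0.0664]
green [180.7 259.1] [177, 255, 9, 9, 61] xy@.058 [[0.4417 0.3468 0.058 ]] depthmed [0.442  0.3466 0.058 ]
plate [[ 0.5103  0.066   0.009 ]
 [ 0.5433 -0.1078  0.009 ]
 [ 0.4644 -0.122   0.009 ]
 [ 0.4318  0.0511  0.009 ]] [ 0.4874 -0.0282  0.009 ] [0.17690444 0.08013021 0.17619126]
bar 133 [ 0.48585065 -0.02790772  0.06991454] [ 0.47736247 -0.0542233   0.05398298] [ 0.49727862 -0.00367518  0.07850365]
((487.1826477050781, -29.000795364379883), (12.441433906555176, 51.45720672607422), 11.189681053161621)
cup 629 [[0.396, 0.166, 0.059], [0.424, 0.194, 0.065], [0.451, 0.221, 0.071]]
bottle 207 [[0.425, 0.332, 0.016], [0.44, 0.344, 0.045], [0.456, 0.362, 0.062]]
timer 714 [[0.39, -0.257, 0.012], [0.419, -0.225, 0.017], [0.448, -0.193, 0.023]]
strip 3085 [[0.504, -0.472, 0.021], [0.531, -0.321, 0.035], [0.56, -0.182, 0.083]]
device 20866 [[0.6, 0.292, 0.051], [0.751, 0.351, 0.274], [0.945, 0.453, 0.317]]
side bottle [[0.421, 0.263, -0.002], [0.444, 0.357, 0.018], [0.462, 0.364, 0.056]]
side green [352.4 151.3] [344, 147, 21, 9, 85] [[ 0.3725 -0.9828  0.053 ]]
side green [378.2 204.7] [366, 193, 26, 22, 461] [[ 0.3453 -0.2698  0.053 ]]
side green [325.7 243. ] [320, 240, 12, 7, 69] [[ 0.4799 -0.0049  0.053 ]]
side green [351.6 331.5] [343, 326, 18, 12, 176] [[0.4447 0.3447 0.053 ]]
side green [620.  350.8] [612, 341, 18, 21, 267] [[0.0982 0.4025 0.053 ]]
```

View pics/c1.png

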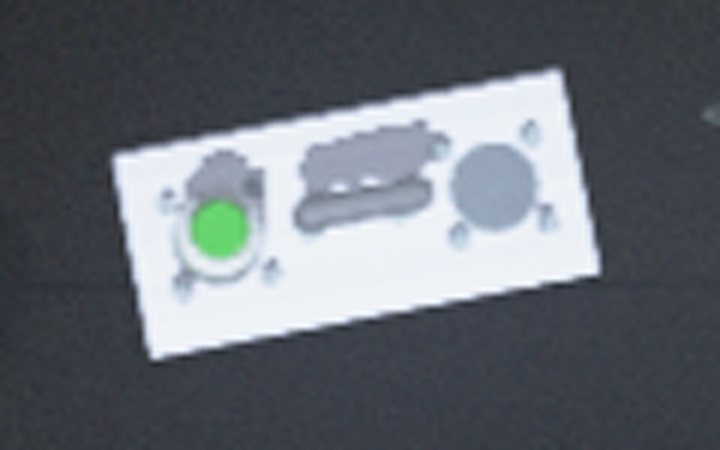

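The crop confirms the empty seat disc at (493,187) in the crop, which is (372.2,236.2) in the full image. The carrier is clean, its plate measures 177x80 mm as expected, and its yaw is about 11°. I'll grasp the bottle with the fingers closing along the carrier's x.

```bash
cat >> h.py <<'E'
yaw=np.radians(10.9); cx=np.array([np.cos(yaw),np.sin(yaw),0]); cy=np.array([-np.sin(yaw),np.cos(yaw),0])
def rot(s): 
    y=s*cx; z=np.array([0,0,-1.]); return np.c_[np.cross(y,z),y,z]
def st(*k):
    s=status.get_state()
    print('t',round(s['time_s'],2),'p',np.round(s['ee_pos'],4),'w',round(s['width'],3),'gf',round(s['grip_force'],1),'F',np.round(s['contact_force'],1),'T',np.round(s['ft_torque'],2))
    return s
E
python3 - <<'E'
from h import *
c=dict(np.load('top1.npz')); print('disc',onplane(c,[[372.2,236.2]],.009).round(4), 'pred',(np.array([.4874,-.0282,0])-.054*cy).round(4))
print('tool',status.get_state()['tool_rot'],env.tcp_to_grasp)
for s in(1,-1):
    for p in([.443,.346,.010],[.4975,-.0812,.2],[.487,-.028,.3]): print(s,planner.solve_ik(p,rot(s)))
best=min((1,-1),key=lambda s:abs(planner.solve_ik([.4975,-.0812,.2],rot(s))[5])); print(best)
R=rot(best)
env.move_ptp([.443,.346,.14],R)
env.move_linear([.443,.346,.010],max_speed=.1); st()
move_gripper(0.0,25); s=st()
env.move_linear([.443,.346,.06],max_speed=.1); st()
c=cap('side','side2.png'); np.savez('side2.npz',**c)
cv2.imwrite('pics/side2c.png',cv2.resize(c['image'][200:400,250:450,::-1],None,fx=3,fy=3))
E
```

```text
disc [[ 0.4966 -0.0822  0.009 ]] pred [ 0.4976 -0.0812  0.    ]
tool [[-9.51781694e-01  3.06775785e-01 -4.73351191e-04]
 [ 3.06776148e-01  9.51780746e-01 -1.34440702e-03]
 [ 3.80950320e-05 -1.42479484e-03 -9.99998984e-01]] 0.0187
1 [ 3.67781414e+01  3.83863483e+01  1.06914813e+02 -2.54444375e-14
  3.46988389e+01  2.58781414e+01]
1 [-1.06225744e+01  1.65747254e+01  1.09987637e+02 -2.54444375e-14
  5.34376373e+01 -2.15225744e+01]
1 [-4.68846150e+00  7.85723828e+00  1.06308225e+02 -2.54444375e-14
  6.58345369e+01 -1.55884615e+01]
-1 None
-1 None
-1 NoneTraceback (most recent call last):
  File "<stdin>", line 6, in <module>
  File "<stdin>", line 6, in <lambda>
TypeError: 'NoneType' object is not subscriptable
```

Run:
```python
from h import *
R=rot(1)
env.move_ptp([.443,.346,.14],R)
env.move_linear([.443,.346,.010],max_speed=.1); st()
move_gripper(0.0,25); s=st()
env.move_linear([.443,.346,.06],max_speed=.1); st()
c=cap('side','side2.png'); np.savez('side2.npz',**c)
cv2.imwrite('pics/side2c.png',cv2.resize(c['image'][200:400,250:450,::-1],None,fx=3,fy=3))
```

```text
t 2.92 p [0.4434 0.3463 0.0106] w 0.999 gf 0.0 F [ 0.4  0.7 -0. ] T [-0.04  0.02 -0.02]
t 3.45 p [0.4432 0.3461 0.0103] w 0.372 gf 24.9 F [-0.7 -1.2  3.9] T [-0.07  0.04  0.04]
t 4.1 p [0.4428 0.3459 0.0599] w 0.372 gf 24.8 F [ 0.2 -0.4 -1. ] T [-0.01 -0.01 -0.05]
```

View pics/side2c.png

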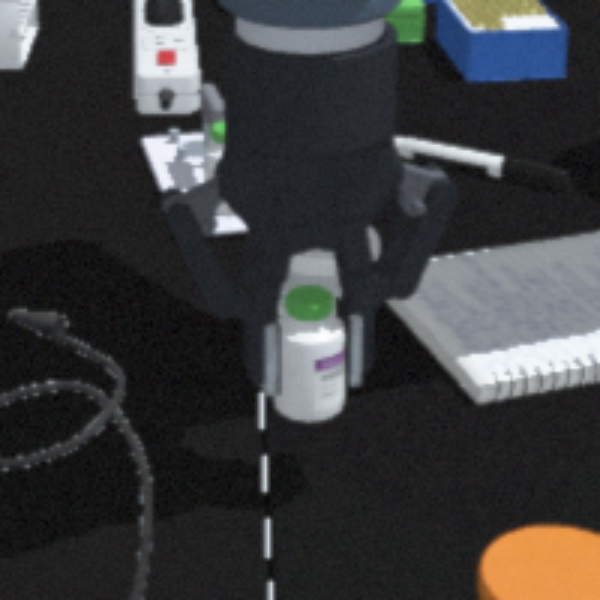

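The bottle is held upright between the pads, with its cap at (310,300) in the crop. Next I'll check the side-camera bias against the known tool position, then carry the bottle above the seat.

Run:
```python
from h import *
for f,z in(('side1.npz',(.053,.062)),('side2.npz',(.103,.062))):
    d=dict(np.load(f)); hs=cv2.cvtColor(d['image'],cv2.COLOR_RGB2HSV); g=cv2.inRange(hs,(45,80,40),(75,255,255))
    n,l,s,ce=cv2.connectedComponentsWithStats(g)
    for i in range(1,n):
        if s[i,4]>20 and 310<ce[i][0]<360 and ce[i][1]>200: print(f,ce[i].round(1),s[i].tolist(),[onplane(d,[ce[i]],zz).round(4)[0] for zz in z])
# top offset check: where is robot/held; move on
env.move_linear([.443,.346,.16],max_speed=.2)
env.move_ptp([.4973,-.0815,.16],rot(1)); 
env.move_linear([.4973,-.0815,.055],max_speed=.12); st()
c=cap('side'); np.savez('side3.npz',**c); t=cap('top'); np.savez('top3.npz',**t)
a=cv2.resize(c['image'][200:300,270:370,::-1],None,fx=4,fy=4,interpolation=2); b=cv2.resize(t['image'][190:290,310:410,::-1],None,fx=4,fy=4,interpolation=2)
cv2.imwrite('pics/s3.png',np.hstack([a,b]))
```

```text
side1.npz [325.7 243. ] [320, 240, 12, 7, 69] [array([ 0.4799, -0.0049,  0.053 ]), array([0.4799, 0.0185, 0.062 ])]
side1.npz [351.6 331.5] [343, 326, 18, 12, 176] [array([0.4447, 0.3447, 0.053 ]), array([0.4455, 0.3597, 0.062 ])]
side2.npz [322.8 243.4] [320, 240, 6, 8, 33] [array([0.4848, 0.1265, 0.103 ]), array([0.4856, 0.0203, 0.062 ])]
side2.npz [352.5 300.7] [345, 295, 16, 12, 147] [array([0.4437, 0.3468, 0.103 ]), array([0.4393, 0.2683, 0.062 ])]
t 7.41 p [ 0.4978 -0.0815  0.0555] w 0.37 gf 24.9 F [-0.7  0.3 -1. ] T [-0.    0.01 -0.03]
```

View pics/s3.png

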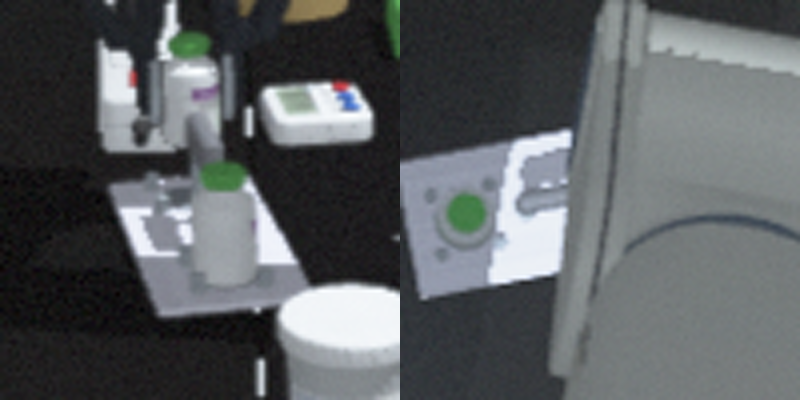

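The left panel (side view) shows the bottle hanging behind the handle over the empty seat, with its cap at (188,45). The right panel (top view) shows the arm covering that seat and the seated bottle at (467,213). I'll lower in stages and check the force as I go.

Run:
```python
from h import *
d=dict(np.load('side3.npz')); hs=cv2.cvtColor(d['image'],cv2.COLOR_RGB2HSV); g=cv2.inRange(hs,(45,80,40),(75,255,255))
n,l,s,ce=cv2.connectedComponentsWithStats(g)
for i in range(1,n):
    if s[i,4]>20 and 310<ce[i][0]<335 and ce[i][1]>200: print(ce[i].round(1),s[i].tolist(),[onplane(d,[ce[i]],zz).round(4)[0] for zz in (.0985,.062)])
T=np.array([.4976,-.0817,0])
ok=True
for z in(.034,.0265,.0225,.0205,.0195):
    env.move_linear(T+[0,0,z],max_speed=.03); f=st()['contact_force']
    if np.linalg.norm(f)>5: print('contact at',z); break
c=cap('side'); np.savez('side4.npz',**c)
cv2.imwrite('pics/s4.png',cv2.resize(c['image'][200:290,270:370,::-1],None,fx=6,fy=6,interpolation=2))
```

```text
[317.4 210.7] [313, 208, 10, 6, 50] [array([ 0.4968, -0.083 ,  0.0985]), array([ 0.4989, -0.1992,  0.062 ])]
[325.4 243.4] [320, 240, 12, 7, 61] [array([0.4803, 0.1149, 0.0985]), array([0.4805, 0.0204, 0.062 ])]
t 8.36 p [ 0.4976 -0.0817  0.034 ] w 0.372 gf 24.9 F [-0.  -0.6 -0.2] T [-0.03 -0.04 -0.04]
t 8.76 p [ 0.4974 -0.0817  0.0262] w 0.369 gf 24.9 F [ 0.2 -0.9  0.5] T [ 0.02 -0.01  0.02]
t 9.04 p [ 0.4975 -0.0817  0.0223] w 0.372 gf 24.9 F [-0.  -1.6 -0.5] T [ 0.05 -0.02 -0.01]
t 9.29 p [ 0.4975 -0.0817  0.0204] w 0.373 gf 24.9 F [-0.   1.2 -0.8] T [ 0.02 -0.02 -0.01]
t 9.54 p [ 0.4976 -0.0817  0.0195] w 0.374 gf 24.9 F [-0.  -0.3 -0.5] T [ 0.03  0.01 -0.01]
```

View pics/s4.png

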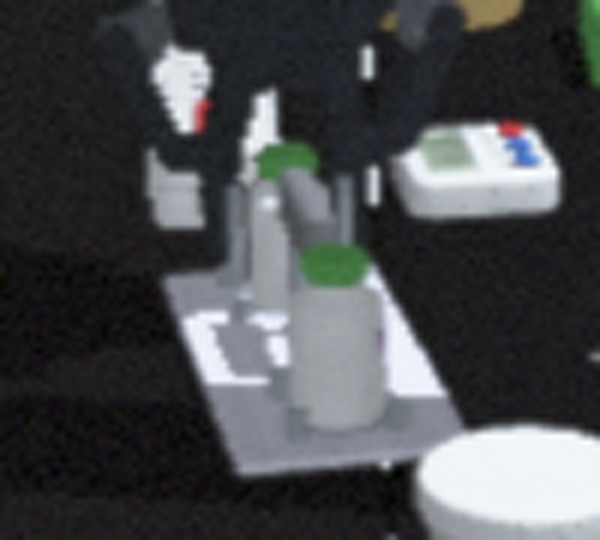

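The bottle is down between the pins, with its cap at (287,160) in the crop, and there has been no contact force. I'll lower it the last millimetre, let go, and back off so the top camera can see it.

Run:
```python
from h import *
T=np.array([.4976,-.0817,0])
for z in(.0188,.0181,.0174,.0167):
    env.move_linear(T+[0,0,z],max_speed=.02); f=st()['contact_force']
    if abs(f[2])>3: print('contact at',z); break
move_gripper(.75); st()
env.move_linear(T+[0,0,.14],max_speed=.12)
env.move_ptp([.42,.20,.25],rot(1)); st()
t=cap('top'); np.savez('top5.npz',**t); c=cap('side'); np.savez('side5.npz',**c)
P=cloud(t); hsv=cv2.cvtColor(t['image'],cv2.COLOR_RGB2HSV); g=cv2.inRange(hsv,(45,100,60),(75,255,255))
n,l,s,ce=cv2.connectedComponentsWithStats(g)
for i in range(1,n):
    if s[i,4]>30 and ce[i][1]<300: print('green',ce[i].round(1),s[i].tolist(),onplane(t,[ce[i]],.067).round(4))
a=cv2.resize(c['image'][200:290,270:370,::-1],None,fx=4,fy=4,interpolation=2); b=cv2.resize(t['image'][200:290,300:400,::-1],None,fx=4,fy=4,interpolation=2)
cv2.imwrite('pics/s5.png',np.hstack([a,b]))
```

```text
t 9.84 p [ 0.4977 -0.0817  0.0193] w 0.372 gf 25.4 F [-0.8  0.6  6.2] T [0.   0.22 0.03]
contact at 0.0188
t 10.26 p [ 0.4976 -0.0817  0.0187] w 0.752 gf 0.0 F [ 0.3 -0.   0.5] T [-0.01  0.    0.03]
t 12.61 p [0.4201 0.1994 0.2495] w 0.751 gf 0.0 F [-0.3  0.1  0.4] T [-0.01 -0.06 -0.01]
green [373.4 234.6] [369, 231, 10, 9, 64] [[ 0.4957 -0.0795  0.067 ]]
green [326.  242.6] [322, 239, 9, 9, 59] [[0.4778 0.0252 0.067 ]]
```

View pics/s5.png

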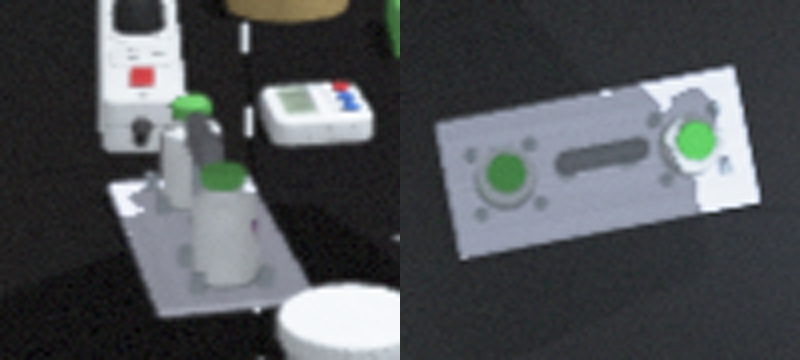

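Both bottles stand in their seats: in the right panel (top view) the caps are at (507,173) and (697,140). With parallax allowed for, the new one is about 1 mm off the middle of its pins. Next I'll re-measure the carrier and grip the handle.

Run:
```python
from h import *
c=dict(np.load('top5.npz')); im=c['image']; pl=np.zeros((480,640),np.uint8); pl[205:275,300:400]=im.min(2)[205:275,300:400]>85
pl=cv2.morphologyEx(pl,cv2.MORPH_CLOSE,np.ones((15,15)))
cn=max(cv2.findContours(pl,0,2)[0],key=cv2.contourArea)
q=onplane(c,cv2.boxPoints(cv2.minAreaRect(cn)),.009); m=q.mean(0); e=[q[1]-q[0],q[2]-q[1]]; L=max(e,key=np.linalg.norm); L=L*np.sign(L[1])
print('plate',m.round(4),[np.linalg.norm(x).round(4) for x in e],'yaw',np.degrees(np.arctan2(-L[0],L[1])))
G=np.array([.4877,-.0284,0]); assert np.linalg.norm(m[:2]-G[:2])<.005
move_gripper(1.0)
env.move_ptp(G+[0,0,.15],rot(1))
env.move_linear(G+[0,0,.041],max_speed=.08); st()
move_gripper(0.0,20); st()
move_gripper(0.0,80); env.pause(.3); st()
env.move_linear(G+[0,0,.056],max_speed=.03); env.pause(.3); st()
c=cap('side'); t=cap('top'); np.savez('side6.npz',**c)
cv2.imwrite('pics/s6.png',cv2.resize(c['image'][180:300,250:390,::-1],None,fx=5,fy=5,interpolation=2))
```

```text
plate [ 0.4879 -0.0286  0.009 ] [np.float64(0.1778), np.float64(0.0817)] yaw 10.690902342152418
t 15.57 p [ 0.4881 -0.0284  0.0414] w 0.998 gf 0.0 F [-0.1  0.7  0.2] T [ 0.03 -0.02 -0.02]
t 16.23 p [ 0.4878 -0.0284  0.0409] w 0.135 gf 27.9 F [ 0.7 -0.3 -2.3] T [ 0.03 -0.16  0.02]
t 16.75 p [ 0.4879 -0.0284  0.0411] w 0.124 gf 78.4 F [ 1.5  0.1 -0.2] T [ 0.08 -0.29 -0.04]
t 17.7 p [ 0.4876 -0.0284  0.0558] w 0.127 gf 77.9 F [-0.7  0.5 -5.8] T [0.02 0.   0.01]
```

View pics/s6.png

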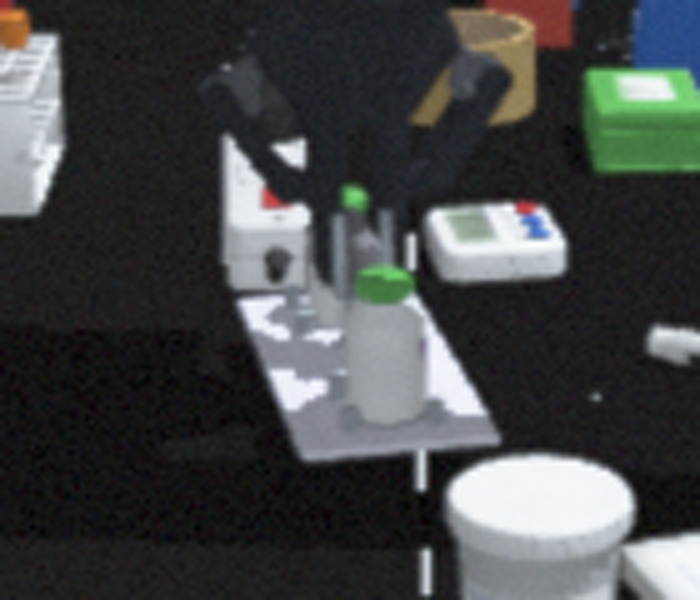

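The handle is gripped and the carrier hangs level. Both bottles are upright in it, with caps at (385,283) and (355,197), and the measured load of about 5 N fits the loaded carrier. I'll lift it to 15 cm.

Run:
```python
from h import *
env.move_linear([.4877,-.0284,.192],max_speed=.06); env.pause(.8); s=st(); print(np.abs(s['dq']).max())
c=cap('side'); P=cloud(c)
hs=cv2.cvtColor(c['image'],cv2.COLOR_RGB2HSV); g=cv2.inRange(hs,(45,80,40),(75,255,255))
n,l,q,ce=cv2.connectedComponentsWithStats(g)
for i in range(1,n):
    if q[i,4]>15 and 300<ce[i][0]<345: print(ce[i].round(1),q[i].tolist(),np.nanmedian(P[l==i],0).round(3))
cv2.imwrite('pics/s7.png',cv2.resize(c['image'][110:230,250:390,::-1],None,fx=5,fy=5,interpolation=2))
```

```text
t 21.02 p [ 0.4877 -0.0284  0.192 ] w 0.126 gf 77.9 F [-1.1 -0.3 -5. ] T [ 0.02 -0.01  0.05]
0.10651593484512381
[325.5 169.3] [320, 167, 12, 6, 63] [0.479 0.032 0.216]
```

View pics/s7.png

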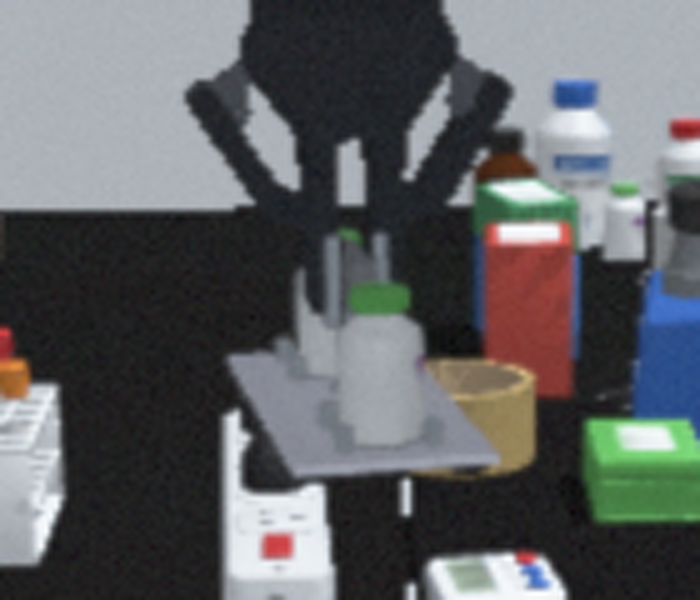

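The carrier is level about 15 cm up, with both bottles riding in their seats (caps at (380,298) and (350,236)) and everything steady. I'll hand it in now.

```bash
python3 -c "
from h import *
print(hand_in())"
```

```text
the job is handed in; nothing more can be done
None
```

The loose bottle stands in the empty seat, about 1 mm off centre between its pins, and the arm is holding the carrier level and steady by its handle about 15 cm up with both bottles seated; I handed the job in at about 21 s of robot time.

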